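# Load the steriliser tray with cleaned tattoo grips

## Robot

A 6-joint arm with a two-finger parallel gripper is mounted at the origin on the work surface. World frame = base frame: x ahead of the robot, y to its left, z up, the work surface at z = 0. Lengths are in mm, angles in rad, forces in N, time in s.
With the tool pointing down it reaches from about 350 to 975 mm from the base axis. Payload 7.1 kg.
Tool frame: the origin (TCP) lies midway between the tips of the shut fingers; the grasp point (between the pads) lies 19 mm behind it; z points along the fingers, y is the line along which they close (so a half turn about z gives the same grasp; the last joint's range is limited). The gripper opens to 88 mm and grips with 3 to 60 N. Pads are 20 mm wide; open, the fingers measure 115 mm over their backs; the gripper's body (75 mm by 178 mm) begins 61 mm behind the grasp point.
Start: joints at [1.261, 0.423, 1.63, -0, 1.089, -0.019], TCP at [179.167, 598.752, 222.675] pointing down, gripper open.
Joint ranges: [-3, 3], [-0.9, 2.11], [0.09, 2.58], [-1.31, 4.45], [0.11, 2.69], [-2.54, 2.54]. Speed limits (rad/s): [2.39, 2.39, 3.01, 3.14, 3.14, 3.14].

## Interface

Orientations are given as a rotation vector (axis times angle).
In Python, from workcell import ctrl gives the robot as it stands.
- The arm moves only by the shell command python3 -m inch 'ROWS' [OPENING]. ROWS is JSON, a list of rows, each an object with "xyz": the shift along the tool's x, y, z in mm, a list of three; "rot": the turn, a rotation vector about the tool's x, y, z in rad, a list of three. In form: [{"xyz": [dx, dy, dz], "rot": [ax, ay, az]}, ...]. A call has 1 to 12 rows; each row is the pose to reach, as a shift and turn from the pose commanded when the call began, along the tool's axes at that moment; what a row does not reach only later rows make up. A row lasts 1/12 s, in which the tool goes at most 41.7 mm and 7.16 degrees, less where a joint would pass 70% of its speed; a pose out of reach is approached as far as the arm can. A call with a gripper value outside its range is refused whole. OPENING is the closure in counts, from 0 (fully open) to 255 (shut), set as the call begins (- or left out, the last holds). The fingers move at their own pace and stop on an object; the grip force is fixed at half the most. Time passes only in rows, so rows that repeat a pose let the fingers close. It gives the time, the measured TCP pose, the force, the opening and the grip force at its end, in the units of the state.
- ctrl.get_obs(): the state, without advancing time (a new reading comes with each control period).
- ctrl.get_image(name): name is "scene" or "top" or "wrist"; returns the picture (480x640x3 uint8, red, green, blue); there is no depth.
- ctrl.camera_model(name): a dict with "fx", "fy", "cx", "cy" (pixels), "k1" (the pictures are not rectified: a ray, as slopes to the right and down, at radius r is drawn at 1 + k1 r^2 times it, then the intrinsics apply), "position" and "attitude" of the camera in the world. Camera axes: x right, y up, looking along -z (the intrinsics and any distortion apply to the point x, -y, -z); pixel columns grow to the right and rows downward; lengths in mm; the calibration is good to about 2 mm. A picture is of the moment at which its call begins: read the wrist's pose just before it. camera_model takes no time and is no camera call; for the wrist camera it gives the pose at the moment of the call.
- ctrl.close_job(): hands the job in; it is judged then, once.
The state is a dict: "t": time; "qpos": joint angles; "qvel": joint speeds; "joint_torque": joint torques, N m; "ee_pos": TCP position; "orientation": TCP orientation; "ft_force": force on the tool from outside, world axes, zero at the start; "moment": the same for the moment, N m; "width": finger opening in mm; "grasp_force": force on a finger pad.
Only numpy, scipy, OpenCV 4.12 (cv2) and the standard library are available. Lean on these libraries where they do the work, as an engineer would, in place of code of your own. Each camera call takes 0.05 s, during which the arm holds its last target. There are 200 camera calls.

## Task

Load the cleaned tattoo grips into the UV steriliser: pull its tray out all the way to the stop, then tip all six grips from the steel cup into the tray, pouring from close above it so that they do not fall far, and stand the empty cup upright back on its blue mat, set down rather than dropped. Leave the tray fully out for the rest of the load, and do not disturb the ink stand, the jar or the bottle.

Things in the scene. Friction and masses are not known exactly. Their poses are not given: they have to be found in the camera images.
- steriliser: bench-top UV steriliser cabinet, grey, fixed to the bench: 220 mm deep (x), 250 mm wide (y), 170 mm high. Origin at the middle of the lower edge of its front face, z up; the front (blue control panel below, white tray front above) faces its own -x, towards the robot. The tray fills the part from 87 to 158 mm high; the roof above it is closed.
- tray (a joint): pull-out tray of the steriliser: metres pulled out, along the cabinet's own -x. 0 closed, 0.160 at its stop; it starts at 0 to 0.02. About 3 N of friction; it stays where it is left.
- tray_handle (a point): middle of the tray's horizontal steel bar handle: an 11 mm round bar 130 mm long along the cabinet's y, 135 mm above the bench (35 mm below the cabinet's top), its axis 35 mm in front of the white tray front, so that about 29 mm is free behind it; carried by two 8 mm posts 55 mm either side of the middle. Moves with the tray; axes as the cabinet's.
- tray_floor (a point): centre of the tray's inner floor, 96 mm above the bench; moves with the tray, axes as the cabinet's (x to its back, z up). Inside, the steel tray is 192 mm (x) by 210 mm (y) with walls 54 mm high; the 12 mm white front plate outside its front wall is 8 mm higher. Fully out, it is open from above from 96 mm in front of this point (-x) to 60 mm behind it; the rest stays under the roof.
- cup: stainless steel cup, open on top, slightly conical: 90 mm high, outside diameter 54 mm at the foot and 70 mm at the rim (64 mm at 58 mm up), wall 3 mm, floor 4 mm thick, about 0.16 kg plus 0.15 kg of grips. Origin at the centre of its underside, z up its axis to the mouth. It starts upright on the blue mat.
- cup_rim (a point): centre of the cup's mouth, 90 mm above its underside.
- mat: blue square mat, 160 by 160 mm, 3 mm thick, fixed to the bench, left or right of the steriliser; origin at the centre of its underside, z up.
- grip0: tattoo-machine tube grip of anodised aluminium, wine red: a grooved cylinder 21 mm in diameter and 32 mm long (the last 4 mm at each end narrower), 25 g; origin at its middle, z along its length. One of six, all starting in the cup in two layers of three; they slide and roll easily out of it.
- grip1: tattoo-machine tube grip of anodised aluminium, wine red: a grooved cylinder 21 mm in diameter and 32 mm long (the last 4 mm at each end narrower), 25 g; origin at its middle, z along its length. One of six, all starting in the cup in two layers of three; they slide and roll easily out of it.
- grip2: tattoo-machine tube grip of anodised aluminium, black: a grooved cylinder 21 mm in diameter and 32 mm long (the last 4 mm at each end narrower), 25 g; origin at its middle, z along its length. One of six, all starting in the cup in two layers of three; they slide and roll easily out of it.
- grip3: tattoo-machine tube grip of anodised aluminium, wine red: a grooved cylinder 21 mm in diameter and 32 mm long (the last 4 mm at each end narrower), 25 g; origin at its middle, z along its length. One of six, all starting in the cup in two layers of three; they slide and roll easily out of it.
- grip4: tattoo-machine tube grip of anodised aluminium, black: a grooved cylinder 21 mm in diameter and 32 mm long (the last 4 mm at each end narrower), 25 g; origin at its middle, z along its length. One of six, all starting in the cup in two layers of three; they slide and roll easily out of it.
- grip5: tattoo-machine tube grip of anodised aluminium, wine red: a grooved cylinder 21 mm in diameter and 32 mm long (the last 4 mm at each end narrower), 25 g; origin at its middle, z along its length. One of six, all starting in the cup in two layers of three; they slide and roll easily out of it.
- ink_stand: stainless ink-cap stand: base disc 100 mm and upper disc 116 mm in diameter, 70 mm high in all; stands loose on the bench on the other side from the mat. Origin at the centre of its underside. Not to be disturbed.
- jelly_jar: green jar with a white lid, 80 mm in diameter, 88 mm high, loose. Origin at the centre of its underside. Not to be disturbed.
- soap_bottle: beige bottle of three stacked bulges, 74 mm in diameter, 124 mm high, loose. Origin at the centre of its underside. Not to be disturbed.

How it is judged (in metres and radians):
On the way, in this order (a step that is already met when the one before it is completed fails the run):
1. the tray is pulled out to its stop (within 8 mm) (value of joint tray above 0.152 m), for 0.2 s.
2. the cup is tipped by 70 degrees or more with its mouth over the tray (angle between cup's own z axis and vertical above 1.22 rad and x of cup_rim in the frame of tray_floor between -0.13 and 0.11 m and y of cup_rim in the frame of tray_floor between -0.13 and 0.13 m), for 0.05 s.
3. all six grips are in the tray (x of grip0 in the frame of tray_floor between -0.098 and 0.098 m and y of grip0 in the frame of tray_floor between -0.107 and 0.107 m and z of grip0 in the frame of tray_floor between 0 and 0.05 m and x of grip1 in the frame of tray_floor between -0.098 and 0.098 m and y of grip1 in the frame of tray_floor between -0.107 and 0.107 m and z of grip1 in the frame of tray_floor between 0 and 0.05 m and x of grip2 in the frame of tray_floor between -0.098 and 0.098 m and y of grip2 in the frame of tray_floor between -0.107 and 0.107 m and z of grip2 in the frame of tray_floor between 0 and 0.05 m and x of grip3 in the frame of tray_floor between -0.098 and 0.098 m and y of grip3 in the frame of tray_floor between -0.107 and 0.107 m and z of grip3 in the frame of tray_floor between 0 and 0.05 m and x of grip4 in the frame of tray_floor between -0.098 and 0.098 m and y of grip4 in the frame of tray_floor between -0.107 and 0.107 m and z of grip4 in the frame of tray_floor between 0 and 0.05 m and x of grip5 in the frame of tray_floor between -0.098 and 0.098 m and y of grip5 in the frame of tray_floor between -0.107 and 0.107 m and z of grip5 in the frame of tray_floor between 0 and 0.05 m), for 0.2 s.
At the end, for the whole second after the job is handed in: The tray is out to within 8 mm of its stop, all six grips lie at rest inside it below its rim, and the cup stands upright (within 6 degrees) and at rest on the mat with its foot within the mat's edges (all of step 3 and value of joint tray above 0.152 m and linear speed of each of grip0, grip1, grip2, grip3, grip4, grip5 below 0.03 m/s and angle between cup's own z axis and vertical below 0.1 rad and x of cup in the frame of mat between -0.058 and 0.058 m and y of cup in the frame of mat between -0.058 and 0.058 m and z of cup in the frame of mat between -0.002 and 0.007 m and linear speed of cup below 0.02 m/s); the robot touches nothing.
It fails at once if the cup is tipped past 70 degrees with the centre of its mouth more than 180 mm above the tray's floor (angle between cup's own z axis and vertical above 1.22 rad and z of cup_rim in the frame of tray_floor above 0.18 m).
It fails at once if the cup is dropped, thrown or knocked over (faster than 0.6 m/s with no finger on it) (linear speed of cup above 0.6 m/s and contact force between the fingers and cup below 0.05 N).
It fails at once if the ink stand is shifted by more than 20 mm (distance of ink_stand from where it was at the start of the episode above 0.02 m).
It fails at once if the jar is shifted by more than 20 mm (distance of jelly_jar from where it was at the start of the episode above 0.02 m).
It fails at once if the bottle is shifted by more than 20 mm (distance of soap_bottle from where it was at the start of the episode above 0.02 m).
It also fails if it takes over 72 s, if anything falls off the work surface, if the arm or the gripper's body presses on something with over 40 N, if the wrist force passes 120 N, or if a joint passes its speed limit or range.

## Working session

There is one attempt and no reset: what is moved stays moved. The work goes in short steps, Python scripts to look and compute and a shell command to move; the robot and the scene stay as the last step left them, time stands still between calls to the robot, and variables do not carry over. Pictures are saved under pics/ and viewed, at most 11 in all, crops included, and the job is handed in when it is done.

```bash
mkdir -p pics; ls; python3 - <<'E'
from workcell import ctrl
import cv2
o=ctrl.get_obs();print(o)
for n in("scene","top"):
    cv2.imwrite(f"pics/{n}0.png",ctrl.get_image(n)[:,:,::-1]);print(n,ctrl.camera_model(n))
print(ctrl.camera_model("wrist"))
E
```

```text
pics
{'t': 0.0, 'qpos': array([ 1.26099480e+00,  4.23819259e-01,  1.63071068e+00, -3.79779391e-05,
        1.08856483e+00, -1.89909731e-02]), 'qvel': array([-0.00060173, -0.00123753,  0.00079047, -0.00250701,  0.00127946,
        0.00013844]), 'joint_torque': array([ 1.93326763e-03, -5.44620359e+01, -2.73666269e+01,  6.46164268e-02,
        2.26314651e-02, -8.64867593e-05]), 'ee_pos': array([179.01487352, 598.2304578 , 221.90703519]), 'orientation': array([-4.55137821e-01, -3.10823301e+00,  2.33619626e-03]), 'ft_force': array([-0.80373915, -0.25219257, -0.25119068]), 'moment': array([-0.03038905,  0.05139849,  0.06202026]), 'grasp_force': 0.0, 'width': 87.59608463924485}
scene {'fx': 474.4359459832945, 'fy': 474.4359459832945, 'cx': 322.3464700749105, 'cy': 237.97361406091565, 'k1': -0.0723447916424196, 'position': array([1017.47000323, -571.09095445, 1005.04669659]), 'attitude': array([0.63531668, 0.2281919 , 0.60512019])}
top {'fx': 622.2917912880259, 'fy': 622.2917912880259, 'cx': 331.74557171047877, 'cy': 239.81047556935093, 'k1': -0.020521978491968188, 'position': array([ 389.8440796 ,  -21.02671677, 1262.54011311]), 'attitude': array([ 0.13645395, -0.12669138, -1.59353218])}
{'fx': 402.04070897720766, 'fy': 402.04070897720766, 'cx': 329.8142057305322, 'cy': 238.2284522349473, 'k1': -0.09151749088025796, 'position': array([111.54563867, 617.81044204, 383.08425864]), 'attitude': array([-0.2270186 , -0.16642213,  1.27358423])}
```

View pics/scene0.png

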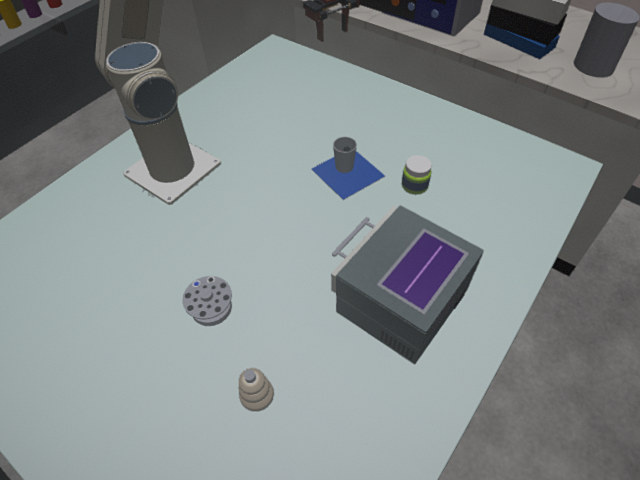

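View pics/top0.png

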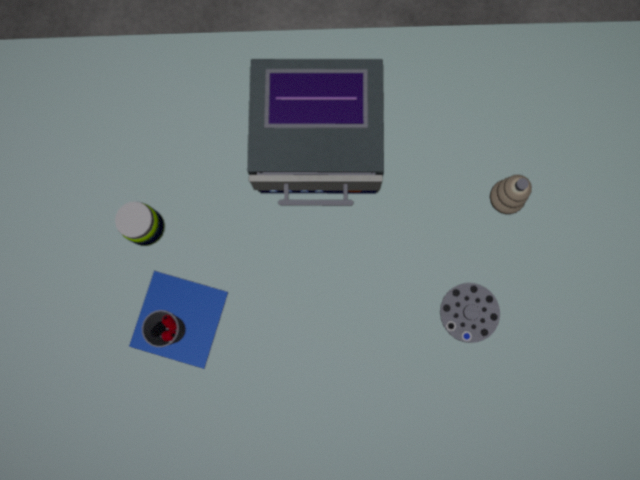

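The top view shows the cabinet roof at (250,60)–(384,173), the handle bar at (280–352, 203), the cup rim at about (162,328), mat corners (156,271), (228,292), (205,368), (130,346), and the jar at (137,221). The scene view confirms the layout.

```bash
cat > h.py <<'E'
import numpy as np,cv2
from scipy.spatial.transform import Rotation as R
from workcell import ctrl
def ray(m,uv):
    K=np.array([[m['fx'],0,m['cx']],[0,m['fy'],m['cy']],[0,0,1]])
    p=cv2.undistortPoints(np.array(uv,float).reshape(-1,1,2),K,np.array([m['k1'],0,0,0,0])).reshape(-1,2)
    d=np.c_[p[:,0],-p[:,1],-np.ones(len(p))]
    return R.from_rotvec(m['attitude']).apply(d)
def plane(m,uv,z):
    d=ray(m,uv);c=np.array(m['position']);return c+d*((z-c[2])/d[:,2])[:,None]
def to_tool(p,o=None):  # world point -> shift in tool axes
    o=o or ctrl.get_obs();return R.from_rotvec(o['orientation']).inv().apply(np.array(p)-o['ee_pos'])
E
python3 - <<'E'
from h import *
m=ctrl.camera_model("top");np.set_printoptions(precision=1,suppress=True)
im=cv2.imread("pics/top0.png");hsv=cv2.cvtColor(im,cv2.COLOR_BGR2HSV)
print("roof",plane(m,[(250,60),(383,60),(384,173),(248,173)],170))
print("handle",plane(m,[(280,203),(352,203),(316,203)],135))
c=plane(m,[(156,271),(228,292),(205,368),(130,346)],3);print("mat",c,c.mean(0))
# cup rim: grey annulus over mat; leftmost.. hull of non-blue, non-background
x=[120,295,210,365];roi=hsv[x[1]:x[3],x[0]:x[2]]
blue=(roi[...,0]>100)&(roi[...,0]<125)&(roi[...,1]>120);bg=(roi[...,2]>110)&(roi[...,1]<60)
k=(~blue&~bg).astype(np.uint8);k=cv2.morphologyEx(k,cv2.MORPH_OPEN,np.ones((5,5)))
cs=max(cv2.findContours(k,0,2)[0],key=cv2.contourArea);e=cv2.fitEllipse(cs);print(e,cv2.boundingRect(cs))
u=(e[0][0]+120,e[0][1]+295);print(u,"cup",plane(m,[u,(162,328)],93))
print("jar",plane(m,[(134,218)],88),"ink",plane(m,[(470,312)],70),"bottle",plane(m,[(520,184)],124))
s=ctrl.camera_model("scene");print("cup scene",plane(s,[(345,145)],93),"handle",plane(s,[(335,252),(369,220)],135))
o=ctrl.get_obs();print(R.from_rotvec(o['orientation']).as_matrix())
E
```

```text
roof [[ 920.5  127.9  170. ]
 [ 912.9 -121.6  170. ]
 [ 694.2 -114.6  170. ]
 [ 701.2  132.2  170. ]]
handle [[651.9  77.8 135. ]
 [648.1 -55.9 135. ]
 [650.   10.9 135. ]]
mat [[547.4 344.7   3. ]
 [500.7 197.2   3. ]
 [350.5 242.9   3. ]
 [397.4 394.2   3. ]] [449.  294.8   3. ]
((41.497005462646484, 33.33697509765625), (35.83010482788086, 41.91592788696289), 89.78596496582031) (22, 15, 42, 37)
(161.49700546264648, 328.33697509765625) cup [[428.  306.1  93. ]
 [428.6 305.2  93. ]]
jar [[641.2 365.   88. ]] ink [[ 444.2 -275.9   70. ]] bottle [[ 678.6 -373.6  124. ]]
cup scene [[430.9 306.2  93. ]] handle [[647.7 -48.4 135. ]
 [658.7  76.5 135. ]]
[[-1.   0.3 -0. ]
 [ 0.3  1.  -0. ]
 [ 0.  -0.  -1. ]]
```

```bash
python3 - <<'E'
from h import *
np.set_printoptions(precision=3,suppress=True)
o=ctrl.get_obs();print(to_tool([640,11,230],o))
r=R.from_rotvec(o['orientation'])
Y=np.array([1,-.027,0]);Y/=np.linalg.norm(Y);Z=np.array([0,0,-1.]);X=np.cross(Y,Z)
T=R.from_matrix(np.c_[X,Y,Z]);print((r.inv()*T).as_rotvec())
E
```

```text
[-609.993 -430.49    -7.431]
[-0.001  0.001  1.307]
```

```bash
A='{"xyz":[-610,-430,-7],"rot":[0,0,1.307]}'; python3 -m inch '[{"xyz":[-610,-430,-7],"rot":[0,0,1.307]},{"xyz":[-610,-430,-7],"rot":[0,0,1.307]},{"xyz":[-610,-430,-7],"rot":[0,0,1.307]},{"xyz":[-610,-430,-7],"rot":[0,0,1.307]},{"xyz":[-610,-430,-7],"rot":[0,0,1.307]},{"xyz":[-610,-430,-7],"rot":[0,0,1.307]},{"xyz":[-610,-430,-7],"rot":[0,0,1.307]},{"xyz":[-610,-430,-7],"rot":[0,0,1.307]},{"xyz":[-610,-430,-7],"rot":[0,0,1.307]},{"xyz":[-610,-430,-7],"rot":[0,0,1.307]},{"xyz":[-610,-430,-7],"rot":[0,0,1.307]},{"xyz":[-610,-430,-7],"rot":[0,0,1.307]}]' 180
python3 - <<'E'
from h import *
np.set_printoptions(precision=3,suppress=True)
o=ctrl.get_obs();print(o['qpos'],o['ee_pos'],o['width'],to_tool([640,11,230],o))
r=R.from_rotvec(o['orientation'])
Y=np.array([1,-.027,0]);Y/=np.linalg.norm(Y);Z=np.array([0,0,-1.]);X=np.cross(Y,Z)
T=R.from_matrix(np.c_[X,Y,Z]);print((r.inv()*T).as_rotvec())
E
```

```text
t: 1.1
ee_pos: [488.8, 203.7, 227.3]
orientation: [-2.255, -2.187, 0.0]
ft_force: [0.2, 0.5, 0.6]
width: 26.0
grasp_force: 0.0
[0.372 0.278 1.836 0.    1.028 0.403] [488.794 203.677 227.282] 26.025209531029496 [-187.985  157.      -2.762]
[-0.     0.    -0.003]
```

```bash
python3 -m inch '[{"xyz":[-186,152,-3],"rot":[0,0,0]},{"xyz":[-186,152,-3],"rot":[0,0,0]},{"xyz":[-186,152,-3],"rot":[0,0,0]},{"xyz":[-186,152,-3],"rot":[0,0,0]},{"xyz":[-186,152,-3],"rot":[0,0,0]},{"xyz":[-186,152,-3],"rot":[0,0,0]},{"xyz":[-186,152,-3],"rot":[0,0,0]},{"xyz":[-186,152,-3],"rot":[0,0,0]}]' 
python3 - <<'E'
from h import *
np.set_printoptions(precision=3,suppress=True)
o=ctrl.get_obs();print(o['qpos'],o['ee_pos'],o['orientation'],o['width'])
m=ctrl.camera_model("wrist");print(m['position'],m['attitude'])
cv2.imwrite("pics/w1.png",ctrl.get_image("wrist")[:,:,::-1])
E
```

```text
t: 1.77
ee_pos: [635.2, 14.1, 229.6]
orientation: [-2.254, -2.187, 0.001]
ft_force: [-0.8, 0.1, -0.1]
width: 26.1
grasp_force: 0.0
[0.003 0.431 1.599 0.    1.112 0.033] [635.233  14.113 229.56 ] [-2.254 -2.187  0.001] 26.102722014189492
[637.508  83.645 390.669] [-0.262  0.004 -0.029]
```

View pics/w1.png

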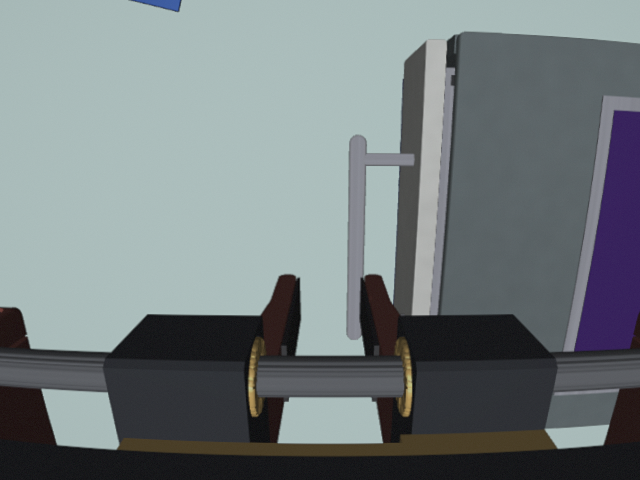

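The wrist view shows the bar running from (358,140) to (354,334), and the white tray front right of it (outer edge x≈405).

```bash
python3 - <<'E'
from h import *
np.set_printoptions(precision=1,suppress=True)
m=ctrl.camera_model("wrist")
p=plane(m,[(358,140),(354,334),(357,200),(355,280)],135);print(p)
print(plane(m,[(427,45),(412,310)],158), plane(m,[(457,35),(440,330)],170))
y=ctrl.get_obs();print(y['ee_pos'],to_tool([p[:,0].mean(),9,116]),to_tool([p[2:,0].mean(),9,116]))
E
```

```text
[[653.8  78.9 135. ]
 [649.8 -54.4 135. ]
 [652.8  41.1 135. ]
 [650.9 -13.6 135. ]]
[[690.6 129.8 158. ]
 [685.6 -26.2 158. ]] [[703.5 132.4 170. ]
 [700.8 -34.5 170. ]]
[634.4  15.3 229.6] [ -5.8  17.8 113.6] [ -5.8  17.8 113.6]
```

```bash
python3 -m inch '[{"xyz":[-3,17,30],"rot":[0,0,0]},{"xyz":[-3,17,60],"rot":[0,0,0]},{"xyz":[-3,17,60],"rot":[0,0,0]},{"xyz":[-3,17,60],"rot":[0,0,0]}]' 
```

```text
t: 2.15
ee_pos: [649.7, 13.5, 169.0]
orientation: [-2.247, -2.19, 0.005]
ft_force: [0.4, -0.3, 0.7]
width: 25.7
grasp_force: 0.0
```

```bash
python3 -m inch '[{"xyz":[0,1.5,25],"rot":[0,0,0]},{"xyz":[0,1.5,52],"rot":[0,0,0]},{"xyz":[0,1.5,52],"rot":[0,0,0]},{"xyz":[0,1.5,52],"rot":[0,0,0]}]' && python3 -m inch '[{"xyz":[0,0,0],"rot":[0,0,0]},{"xyz":[0,0,0],"rot":[0,0,0]},{"xyz":[0,0,0],"rot":[0,0,0]},{"xyz":[0,0,0],"rot":[0,0,0]}]' 255
```

```text
t: 2.48
ee_pos: [652.8, 12.8, 119.2]
orientation: [-2.25, -2.192, 0.001]
ft_force: [-0.3, 0.6, 0.6]
width: 26.4
grasp_force: 0.0
t: 2.82
ee_pos: [654.1, 12.3, 120.5]
orientation: [2.251, 2.19, 0.002]
ft_force: [-3.7, 1.1, 7.3]
width: 10.2
grasp_force: 30.0
```

```bash
python3 -m inch '[{"xyz":[0,-8,0],"rot":[0,0,0]},{"xyz":[0,-22,0],"rot":[0,0,0]},{"xyz":[0,-36,0],"rot":[0,0,0]},{"xyz":[0,-50,0],"rot":[0,0,0]},{"xyz":[0,-64,0],"rot":[0,0,0]},{"xyz":[0,-78,0],"rot":[0,0,0]},{"xyz":[0,-92,0],"rot":[0,0,0]},{"xyz":[0,-106,0],"rot":[0,0,0]},{"xyz":[0,-118,0],"rot":[0,0,0]},{"xyz":[0,-128,0],"rot":[0,0,0]},{"xyz":[0,-134,0],"rot":[0,0,0]},{"xyz":[0,-136,0],"rot":[0,0,0]}]' && python3 -m inch '[{"xyz":[0,-4,0],"rot":[0,0,0]},{"xyz":[0,-8,0],"rot":[0,0,0]},{"xyz":[0,-11,0],"rot":[0,0,0]},{"xyz":[0,-12,0],"rot":[0,0,0]}]'
```

```text
t: 3.82
ee_pos: [518.7, 16.6, 120.4]
orientation: [2.25, 2.189, 0.007]
ft_force: [2.2, 4.3, 6.6]
width: 10.4
grasp_force: 30.0
t: 4.15
ee_pos: [507.5, 17.0, 120.4]
orientation: [2.25, 2.188, 0.008]
ft_force: [3.7, 5.9, 6.3]
width: 10.0
grasp_force: 30.0
```

```bash
python3 -m inch '[{"xyz":[0,-2,0],"rot":[0,0,0]},{"xyz":[0,-4,0],"rot":[0,0,0]},{"xyz":[0,-6,0],"rot":[0,0,0]},{"xyz":[0,-6,0],"rot":[0,0,0]}]' && python3 -m inch '[{"xyz":[0,-2,0],"rot":[0,0,0]},{"xyz":[0,-4,0],"rot":[0,0,0]},{"xyz":[0,-6,0],"rot":[0,0,0]},{"xyz":[0,-6,0],"rot":[0,0,0]}]'
```

```text
t: 4.48
ee_pos: [501.5, 17.1, 120.4]
orientation: [2.25, 2.188, 0.008]
ft_force: [1.7, 6.3, 9.0]
width: 10.3
grasp_force: 30.0
t: 4.82
ee_pos: [495.6, 17.3, 120.4]
orientation: [2.25, 2.188, 0.008]
ft_force: [0.8, 5.5, 9.6]
width: 10.1
grasp_force: 30.0
```

```bash
python3 -m inch '[{"xyz":[0,-2,0],"rot":[0,0,0]},{"xyz":[0,-4,0],"rot":[0,0,0]},{"xyz":[0,-4,0],"rot":[0,0,0]},{"xyz":[0,-4,0],"rot":[0,0,0]}]' && python3 -m inch '[{"xyz":[0,-2,0],"rot":[0,0,0]},{"xyz":[0,-4,0],"rot":[0,0,0]},{"xyz":[0,-4,0],"rot":[0,0,0]},{"xyz":[0,-4,0],"rot":[0,0,0]}]'
```

```text
t: 5.15
ee_pos: [494.6, 17.3, 120.5]
orientation: [2.247, 2.185, 0.015]
ft_force: [12.6, 6.1, -2.1]
width: 10.1
grasp_force: 30.0
t: 5.48
ee_pos: [494.6, 17.4, 120.6]
orientation: [2.243, 2.182, 0.024]
ft_force: [25.9, 5.4, -18.9]
width: 10.3
grasp_force: 30.0
```

The stop is reached. I'll ease off, release and lift.

```bash
python3 -m inch '[{"xyz":[0,5,0],"rot":[0,0,0]},{"xyz":[0,5,0],"rot":[0,0,0]}]' && python3 -m inch '[{"xyz":[0,0,0],"rot":[0,0,0]},{"xyz":[0,0,0],"rot":[0,0,0]},{"xyz":[0,0,0],"rot":[0,0,0]},{"xyz":[0,0,-25],"rot":[0,0,0]},{"xyz":[0,0,-60],"rot":[0,0,0]},{"xyz":[0,0,-100],"rot":[0,0,0]},{"xyz":[0,0,-140],"rot":[0,0,0]},{"xyz":[0,0,-150],"rot":[0,0,0]},{"xyz":[0,0,-150],"rot":[0,0,0]}]' 180
python3 - <<'E'
from h import *
np.set_printoptions(precision=4,suppress=True)
o=ctrl.get_obs();print(o['qpos'],o['ee_pos'],o['orientation'],o['width'])
m=ctrl.camera_model("top")
cv2.imwrite("pics/t1.png",ctrl.get_image("top")[:,:,::-1])
# planar arm fit from recorded tool-down poses (r, z): [q2,q3,r,z]
from scipy.optimize import least_squares
E
```

```text
t: 5.65
ee_pos: [494.6, 17.4, 120.4]
orientation: [2.249, 2.187, 0.011]
ft_force: [7.4, 6.3, 3.7]
width: 10.3
grasp_force: 30.0
t: 6.4
ee_pos: [491.9, 16.4, 271.5]
orientation: [2.248, 2.188, 0.007]
ft_force: [-0.2, 0.6, 0.1]
width: 25.6
grasp_force: 0.0
[ 0.0091  0.1633  1.8729 -0.0001  1.0992  0.0363] [491.8985  16.3585 271.5328] [2.2482 2.188  0.007 ] 25.59331667772121
```

View pics/t1.png

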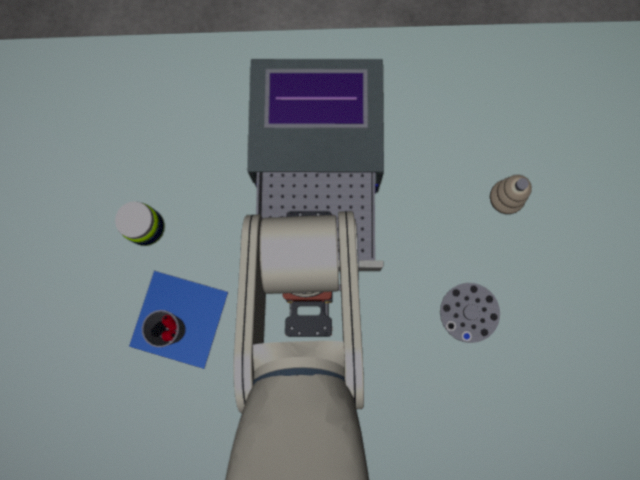

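The top view shows the tray fully out, with its front plate at row ≈265. The cup is untouched at (162,328).

```bash
python3 - <<'E'
from h import *
np.set_printoptions(precision=1,suppress=True)
D=np.array([[.42382,1.63071,624.4,221.9],[.278,1.836,529.5,227.3],[.431,1.599,635.4,229.6],[.1633,1.8729,492.2,271.5]])
q2=D[:,0];s=q2+D[:,1];n=len(q2);I=np.ones(n);O=0*I
# unknown a1,d1-L,a2,d4,a3
A=np.r_[np.c_[I,O,np.sin(q2),np.sin(s),np.cos(s)],np.c_[O,I,np.cos(q2),np.cos(s),-np.sin(s)]];b=np.r_[D[:,2],D[:,3]]
for cols in([0,1,2,3],[1,2,3],[0,1,2,3,4]):
    x,_,rk,sv=np.linalg.lstsq(A[:,cols],b,rcond=None);print(cols,x,"res",A[:,cols]@x-b)
m=ctrl.camera_model("top");print(plane(m,[(384,268),(384,262)],158),plane(m,[(258,180),(375,180),(376,262)],150))
E
```

```text
[0, 1, 2, 3] [-37.  -61.3 559.6 487.3] res [ 0.2  4.3 -1.7 -2.7  0.2 -2.4  1.5  0.6]
[1, 2, 3] [-79.5 558.3 446. ] res [-0.   5.5 -2.4 -2.9  0.1 -0.4  0.5 -0.2]
[0, 1, 2, 3, 4] [  7.7  24.6 555.  487.4  92.4] res [ 0.  -0.   0.1 -0.2  0.1 -0.   0.4 -0.6]
[[ 522.5 -108.5  158. ]
 [ 533.3 -109.   158. ]] [[693.  116.6 150. ]
 [686.9 -99.2 150. ]
 [534.7 -95.2 150. ]]
```

```bash
cat > ik.py <<'E'
import numpy as np
def ik(rg,zg,al,L,a1=7.7,a2=555,d4=487.4,a3=92.4):
    rt=rg+19*np.sin(al);zt=zg-19*np.cos(al)
    r=rt-L*np.sin(al)-a1;z=zt+L*np.cos(al)-24.6-L
    f=np.hypot(d4,a3);g=np.arctan2(a3,d4);D2=r*r+z*z
    c=(D2-a2*a2-f*f)/(2*a2*f)
    if abs(c)>1:return None
    t=np.arccos(c) # interior bend
    q2=np.arctan2(r,z)-np.arctan2(f*np.sin(t),a2+f*np.cos(t))
    q3=t-g # forearm vector: d4(sin s,cos s)+a3(cos s,-sin s) = f*(sin(s+g),cos(s+g))
    return np.round([q2,q3,np.pi-al-q2-q3],2)
E
python3 - <<'E'
from ik import *
for L in(250,300,350):
    print(L,"check",ik(494.6,120.6+19,0,L))
    for a in(30,40,50,60): print(a,"grasp",ik(527,58,np.radians(a),L),"pour",[(-b,ik(590,215,-np.radians(b),L)) for b in(40,50,60,70)])
E
```

```text
250 check [0.4  1.98 0.77]
30 grasp [ 0.57  2.17 -0.12] pour [(-40, array([0.68, 1.39, 1.77])), (-50, array([0.75, 1.33, 1.94])), (-60, array([0.82, 1.27, 2.1 ])), (-70, array([0.89, 1.23, 2.25]))]
40 grasp [ 0.61  2.24 -0.41] pour [(-40, array([0.68, 1.39, 1.77])), (-50, array([0.75, 1.33, 1.94])), (-60, array([0.82, 1.27, 2.1 ])), (-70, array([0.89, 1.23, 2.25]))]
50 grasp [ 0.69  2.29 -0.71] pour [(-40, array([0.68, 1.39, 1.77])), (-50, array([0.75, 1.33, 1.94])), (-60, array([0.82, 1.27, 2.1 ])), (-70, array([0.89, 1.23, 2.25]))]
60 grasp [ 0.79  2.32 -1.01] pour [(-40, array([0.68, 1.39, 1.77])), (-50, array([0.75, 1.33, 1.94])), (-60, array([0.82, 1.27, 2.1 ])), (-70, array([0.89, 1.23, 2.25]))]
300 check [0.4  1.98 0.77]
30 grasp [ 0.57  2.22 -0.18] pour [(-40, array([0.74, 1.31, 1.79])), (-50, array([0.82, 1.22, 1.97])), (-60, array([0.91, 1.15, 2.13])), (-70, array([0.99, 1.08, 2.29]))]
40 grasp [ 0.64  2.3  -0.5 ] pour [(-40, array([0.74, 1.31, 1.79])), (-50, array([0.82, 1.22, 1.97])), (-60, array([0.91, 1.15, 2.13])), (-70, array([0.99, 1.08, 2.29]))]
50 grasp [ 0.75  2.3
[... 332 characters left out ...]
[0.4  1.98 0.77]
30 grasp [ 0.58  2.27 -0.24] pour [(-40, array([0.79, 1.23, 1.82])), (-50, array([0.9 , 1.11, 2.  ])), (-60, array([1.  , 1.01, 2.18])), (-70, array([1.1 , 0.92, 2.34]))]
40 grasp [ 0.68  2.36 -0.6 ] pour [(-40, array([0.79, 1.23, 1.82])), (-50, array([0.9 , 1.11, 2.  ])), (-60, array([1.  , 1.01, 2.18])), (-70, array([1.1 , 0.92, 2.34]))]
50 grasp [ 0.84  2.42 -0.99] pour [(-40, array([0.79, 1.23, 1.82])), (-50, array([0.9 , 1.11, 2.  ])), (-60, array([1.  , 1.01, 2.18])), (-70, array([1.1 , 0.92, 2.34]))]
60 grasp [ 1.04  2.43 -1.38] pour [(-40, array([0.79, 1.23, 1.82])), (-50, array([0.9 , 1.11, 2.  ])), (-60, array([1.  , 1.01, 2.18])), (-70, array([1.1 , 0.92, 2.34]))]
```

```bash
cat > ik.py <<'E'
import numpy as np
from scipy.spatial.transform import Rotation as R
LO=np.array([-3,-.9,.09,-1.31,.11,-2.54]);HI=np.array([3,2.11,2.58,4.45,2.69,2.54])
P=dict(L=300.)
C=R.from_euler('z',90,degrees=True)
def toolR(psi,al,sg=1):  # hand leans so that tool z has horizontal part sin(al) along psi; closing axis horizontal
    d=np.array([np.cos(psi)*np.sin(al),np.sin(psi)*np.sin(al),-np.cos(al)])
    y=sg*np.array([-np.sin(psi),np.cos(psi),0]);return R.from_matrix(np.c_[np.cross(y,d),y,d])
def ik(g,T,a1=7.7,a2=555,d4=487.4,a3=92.4):  # g grasp point, T tool rotation
    L=P['L'];d=T.as_matrix()[:,2];t=np.array(g)+19*d;w=t-L*d
    q1=np.arctan2(w[1],w[0]);r=np.hypot(w[0],w[1])-a1;z=w[2]-24.6-L
    f=np.hypot(d4,a3);gm=np.arctan2(a3,d4);c=(r*r+z*z-a2*a2-f*f)/(2*a2*f)
    if abs(c)>1:return None
    k=np.arccos(c);q2=np.arctan2(r,z)-np.arctan2(f*np.sin(k),a2+f*np.cos(k));q3=k-gm
    R03=R.from_euler('z',q1)*R.from_euler('y',q2+q3)
    e=(R03.inv()*T*C.inv()).as_matrix();q5=np.arccos(np.clip(e[2,2],-1,1))
    q4=np.arctan2(e[1,2],e[0,2]);q6=np.arctan2(e[2,1],-e[2,0])
    if q4<-1.31:q4+=2*np.pi
    return np.array([q1,q2,q3,q4,q5,q6])
def ok(q,m=.08):return q is not None and (q>LO+m).all() and (q<HI-m).all()
E
python3 - <<'E'
from ik import *
np.set_printoptions(precision=2,suppress=True)
print(ik([491.9,16.4,271.5+19],toolR(0,0,1)), ik([491.9,16.4,290.5],toolR(-np.pi/2-.027,0,1)))
for L in(270,320):
  P['L']=L
  for psi in range(0,360,30):
    p=np.radians(psi)
    for sg in(1,-1):
      for a in(45,60,75):
        g=np.array([429,306,58])
        dirm=np.array([np.cos(p),np.sin(p),0])
        pour=np.array([620,13,210])-32*dirm
        qs=[ik(g,toolR(p,np.radians(a),sg))]+[ik(g*(1-s)+pour*s+[0,0,150*np.sin(np.pi*s)],toolR(p,np.radians(a),sg)) for s in np.linspace(0,1,11)]+[ik(pour,toolR(p,np.radians(b),sg)) for b in np.linspace(a,a-105,12)]
        n=[ok(q) for q in qs]
        if all(n):
          Q=np.array(qs);print(L,psi,sg,a,"maxstep",np.abs(np.diff(Q,axis=0)).max(0),qs[0],qs[-1])
E
```

```text
[ 0.03  0.16  1.87  0.    1.11 -1.54] [0.03 0.16 1.87 0.   1.11 0.06]
270 30 -1 60 maxstep [0.11 0.19 0.08 0.49 0.18 0.5 ] [ 0.69  0.83  2.34  3.3   1.08 -1.57] [ 0.11  0.72  1.37 -0.29  1.78  1.21]
270 30 -1 75 maxstep [0.12 0.19 0.08 0.49 0.22 0.51] [ 0.7   1.04  2.33  3.31  1.53 -1.53] [ 0.09  0.61  1.48 -0.21  1.53  1.19]
270 60 -1 45 maxstep [0.1  0.17 0.05 0.37 0.13 0.34] [ 0.42  0.67  2.24  2.33  0.61 -1.33] [ 0.24  0.76  1.43 -0.69  1.77  0.93]
270 60 -1 60 maxstep [0.1  0.18 0.05 0.24 0.13 0.23] [ 0.35  0.82  2.28  2.43  1.01 -1.54] [ 0.2   0.66  1.49 -0.56  1.57  0.89]
270 60 -1 75 maxstep [0.11 0.18 0.06 0.24 0.14 0.23] [ 0.3   1.    2.27  2.42  1.4  -1.66] [ 0.14  0.57  1.55 -0.41  1.38  0.82]
270 90 -1 45 maxstep [0.08 0.13 0.06 0.21 0.1  0.2 ] [ 0.29  0.69  2.09  1.48  0.75 -1.04] [ 0.31  0.67  1.64 -0.98  1.43  0.78]
270 90 -1 60 maxstep [0.08 0.14 0.06 0.19 0.11 0.17] [ 0.2   0.81  2.09  1.63  1.01 -1.28] [ 0.25  0.58  1.65 -0.8   1.27  0.64]
270 90 -1 75 maxstep [0.08 0.14 0.07 0.19 0.11 0.17] [ 0.15  0.95  2.06  1.68  1.29 -1.43] [ 0.17  0.51  1.66 -0.57  1.14  0.46
[... 4163 characters left out ...]
0.26  1.81  1.36] [-0.26  0.49  1.87  1.07  0.89 -0.5 ]
320 240 1 75 maxstep [0.07 0.1  0.07 0.25 0.14 0.26] [ 0.77  1.2   1.17 -0.3   2.06  1.35] [-0.16  0.44  1.8   0.69  0.82 -0.1 ]
320 270 1 45 maxstep [0.08 0.1  0.03 0.19 0.11 0.18] [ 0.88  0.87  1.58 -0.48  1.38  1.14] [-0.33  0.71  1.63  0.97  1.43 -0.81]
320 270 1 60 maxstep [0.08 0.1  0.05 0.19 0.11 0.18] [ 0.92  1.    1.46 -0.55  1.62  1.18] [-0.26  0.6   1.65  0.8   1.26 -0.67]
320 270 1 75 maxstep [0.08 0.11 0.06 0.19 0.11 0.18] [ 0.95  1.14  1.35 -0.63  1.85  1.19] [-0.17  0.52  1.66  0.58  1.13 -0.47]
320 300 1 45 maxstep [0.08 0.12 0.05 0.23 0.13 0.24] [ 0.99  0.8   1.78 -0.77  1.13  1.01] [-0.25  0.83  1.37  0.69  1.77 -0.94]
```

```bash
python3 -m inch '[{"xyz":[38,-6,0],"rot":[0,-0.07,0]},{"xyz":[78,-12,0],"rot":[0,-0.15,0]},{"xyz":[118,-19,5],"rot":[0,-0.23,0]},{"xyz":[158,-25,10],"rot":[0,-0.31,0]},{"xyz":[197,-32,15],"rot":[0,-0.39,0]},{"xyz":[236,-38,20],"rot":[0,-0.47,0]},{"xyz":[275,-45,25],"rot":[0,-0.55,0]},{"xyz":[314,-51,30],"rot":[0,-0.63,0]},{"xyz":[352,-58,38],"rot":[0,-0.71,0]},{"xyz":[390,-64,46],"rot":[0,-0.79,0]},{"xyz":[428,-70,54],"rot":[0,-0.873,0]},{"xyz":[465,-76,63],"rot":[0,-0.873,0]}]' 0
python3 -m inch '[{"xyz":[0,0,0],"rot":[0,0,0]},{"xyz":[0,0,0],"rot":[0,0,0]}]'
python3 - <<'E'
from h import *
from ik import *
np.set_printoptions(precision=3,suppress=True)
o=ctrl.get_obs();print(o['qpos'],o['ee_pos'],R.from_rotvec(o['orientation']).as_matrix())
T=R.from_rotvec(o['orientation']);g=o['ee_pos']-19*T.as_matrix()[:,2]
for L in(270,300,320):P['L']=L;print(L,ik(g,T))
m=ctrl.camera_model("wrist");cv2.imwrite("pics/w2.png",ctrl.get_image("wrist")[:,:,::-1])
E
```

```text
t: 7.45
ee_pos: [424.3, 484.1, 198.8]
orientation: [1.717, 1.68, -0.819]
ft_force: [-0.1, -0.5, -0.9]
width: 87.7
grasp_force: 0.0
t: 7.62
ee_pos: [425.2, 483.5, 200.0]
orientation: [1.72, 1.683, -0.813]
ft_force: [1.2, -0.2, -0.0]
width: 88.0
grasp_force: 0.0
[ 1.018  0.879  1.125 -0.423  1.914  1.061] [425.217 483.5   199.98 ] [[ 0.012  1.    -0.021]
 [ 0.637 -0.024 -0.77 ]
 [-0.77  -0.004 -0.638]]
270 [ 1.014  0.83   1.195 -0.423  1.894  1.066]
300 [ 1.028  0.872  1.137 -0.416  1.914  1.071]
320 [ 1.036  0.9    1.097 -0.411  1.928  1.074]
```

View pics/w2.png

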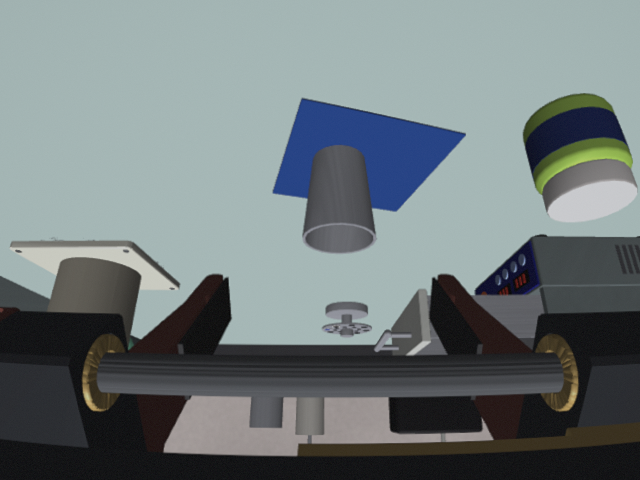

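The wrist view (upside down) shows the cup upright on the mat, with its rim ellipse centred at about (339,237) and its foot at about (339,152).

```bash
python3 - <<'E'
from h import *
np.set_printoptions(precision=1,suppress=True)
o=ctrl.get_obs();m=ctrl.camera_model("wrist")
print(plane(m,[(339.5,237)],93),plane(m,[(303,237),(376,237)],93))
# seen cup axis azimuth offset: aim
for g in([429.5,306,58],):
  T=R.from_rotvec(o['orientation']);d=T.as_matrix()[:,2]
  tcp=np.array(g)+19*d;print(to_tool(tcp,o),to_tool(tcp,o)[2])
E
```

```text
[[430.9 311.4  93. ]] [[396.9 312.1  93. ]
 [464.9 310.8  93. ]]
[ -1.9   8.4 246.5] 246.4674788210341
```

```bash
python3 -m inch '[{"xyz":[-1,9,30],"rot":[0,0,0]},{"xyz":[-1,9,60],"rot":[0,0,0]},{"xyz":[-1,9,90],"rot":[0,0,0]},{"xyz":[-1,9,115],"rot":[0,0,0]},{"xyz":[-1,9,130],"rot":[0,0,0]},{"xyz":[-1,9,130],"rot":[0,0,0]},{"xyz":[-1,9,130],"rot":[0,0,0]}]'
python3 - <<'E'
from h import *
np.set_printoptions(precision=1,suppress=True)
o=ctrl.get_obs();print(to_tool(np.array([430,308,58])+19*R.from_rotvec(o['orientation']).as_matrix()[:,2],o),o['ee_pos'])
m=ctrl.camera_model("wrist");im=ctrl.get_image("wrist");cv2.imwrite("pics/w3.png",im[:,:,::-1])
E
```

```text
t: 8.25
ee_pos: [433.6, 381.0, 123.1]
orientation: [1.729, 1.68, -0.809]
ft_force: [-0.1, -0.1, 0.2]
width: 87.8
grasp_force: 0.0
[  3.   -1.4 116.8] [433.6 381.  123.1]
```

View pics/w3.png

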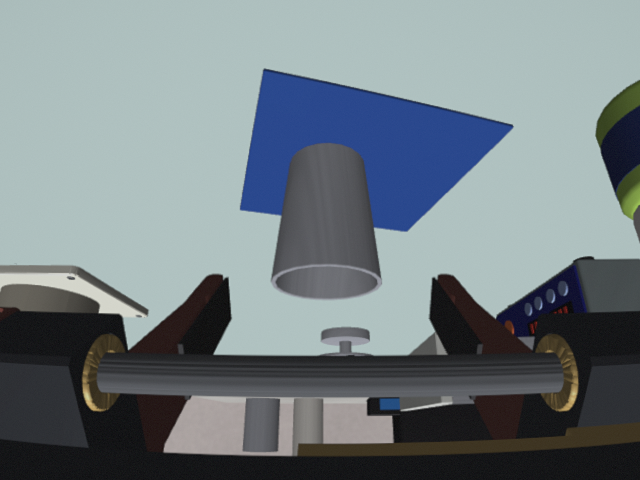

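The cup (rim centre (327,281)) is centred between the fingers (about x=330). Advancing.

```bash
python3 -m inch '[{"xyz":[2,-1,20],"rot":[0,0,0]},{"xyz":[3,-1,45],"rot":[0,0,0]},{"xyz":[3,-1,70],"rot":[0,0,0]},{"xyz":[3,-1,95],"rot":[0,0,0]},{"xyz":[3,-1,110],"rot":[0,0,0]},{"xyz":[3,-1,116],"rot":[0,0,0]},{"xyz":[3,-1,116],"rot":[0,0,0]}]'
python3 -m inch '[{"xyz":[0,0,0],"rot":[0,0,0]},{"xyz":[0,0,0],"rot":[0,0,0]},{"xyz":[0,0,0],"rot":[0,0,0]},{"xyz":[0,0,0],"rot":[0,0,0]},{"xyz":[0,0,0],"rot":[0,0,0]}]' 255
```

```text
t: 8.88
ee_pos: [430.2, 295.8, 45.9]
orientation: [1.729, 1.682, -0.807]
ft_force: [0.1, 1.2, -0.1]
width: 87.8
grasp_force: 0.0
t: 9.3
ee_pos: [430.3, 296.9, 46.4]
orientation: [1.728, 1.682, -0.804]
ft_force: [0.3, 2.0, 4.3]
width: 64.9
grasp_force: 29.7
```

```bash
python3 -m inch '[{"xyz":[-4,0,-3],"rot":[0,0,0]},{"xyz":[-15,0,-13],"rot":[0,0,0]},{"xyz":[-31,0,-26],"rot":[0,0,0]},{"xyz":[-46,0,-38],"rot":[0,0,0]},{"xyz":[-65,0,-54],"rot":[0,0,0]},{"xyz":[-85,0,-70],"rot":[0,0,0]},{"xyz":[-104,0,-86],"rot":[0,0,0]},{"xyz":[-123,0,-102],"rot":[0,0,0]},{"xyz":[-135,0,-112],"rot":[0,0,0]},{"xyz":[-140,0,-116],"rot":[0,0,0]},{"xyz":[-140,0,-116],"rot":[0,0,0]},{"xyz":[-140,0,-116],"rot":[0,0,0]}]'
python3 - <<'E'
from h import *
np.set_printoptions(precision=1,suppress=True)
o=ctrl.get_obs();d=R.from_rotvec(o['orientation']).as_matrix()[:,2]
print(o['ee_pos'],o['width'],to_tool(np.array([615,81,238])+19*d,o), to_tool(np.array([430,308,238])+19*d,o))
E
```

```text
t: 10.3
ee_pos: [429.7, 294.7, 227.1]
orientation: [1.728, 1.683, -0.807]
ft_force: [-0.2, 0.6, -2.9]
width: 64.7
grasp_force: 29.9
[429.7 294.7 227.1] 64.70114355576828 [-142.5  191.   171.8] [ 0.2 -0.1  1.8]
```

```bash
python3 -m inch '[{"xyz":[-4,6,5],"rot":[0,0,0]},{"xyz":[-14,19,17],"rot":[0,0,0]},{"xyz":[-30,40,36],"rot":[0,0,0]},{"xyz":[-47,63,57],"rot":[0,0,0]},{"xyz":[-64,86,77],"rot":[0,0,0]},{"xyz":[-81,109,98],"rot":[0,0,0]},{"xyz":[-98,131,118],"rot":[0,0,0]},{"xyz":[-114,153,137],"rot":[0,0,0]},{"xyz":[-128,172,154],"rot":[0,0,0]},{"xyz":[-137,184,166],"rot":[0,0,0]},{"xyz":[-142,190,171],"rot":[0,0,0]},{"xyz":[-143,191,172],"rot":[0,0,0]}]'
python3 -m inch '[{"xyz":[0,0,0],"rot":[0,0,0]},{"xyz":[0,0,0],"rot":[0,0,0]}]'
python3 - <<'E'
from h import *
np.set_printoptions(precision=1,suppress=True)
o=ctrl.get_obs();d=R.from_rotvec(o['orientation']).as_matrix()[:,2]
print(o['ee_pos'],o['ee_pos']-19*d,o['qpos'])
s=ctrl.get_image("scene")[:,:,::-1];cv2.imwrite("pics/s2.png",cv2.resize(s[80:400,200:600],(800,640))[:600])
E
```

```text
t: 11.3
ee_pos: [614.8, 64.1, 225.3]
orientation: [1.73, 1.681, -0.81]
ft_force: [-0.8, 0.3, -2.6]
width: 65.0
grasp_force: 29.9
t: 11.47
ee_pos: [614.1, 66.8, 226.0]
orientation: [1.727, 1.683, -0.807]
ft_force: [0.6, 0.3, -3.0]
width: 65.1
grasp_force: 29.9
[614.1  66.8 226. ] [614.5  81.4 238.2] [ 0.4  0.6  1.5 -0.8  1.5  0.7]
```

View pics/s2.png

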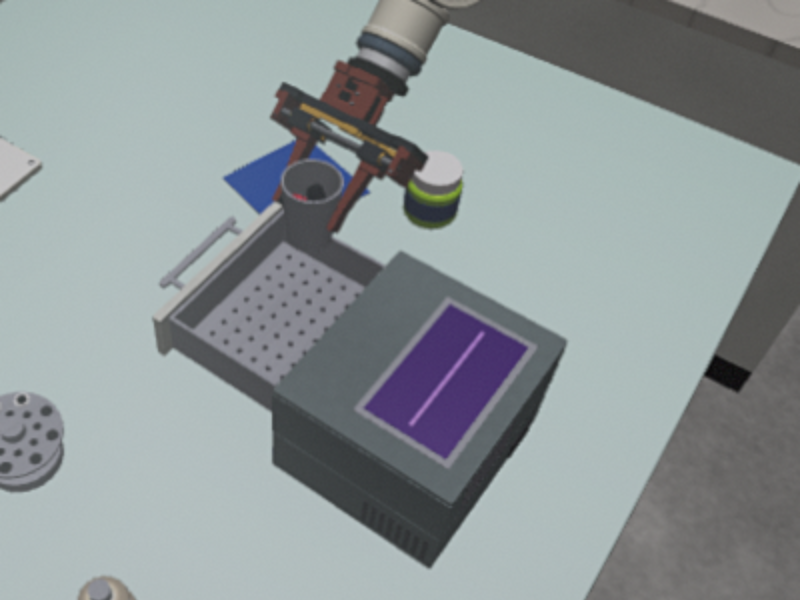

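The cup is held upright with the grips inside, over the left part of the open tray. I'll tip it in stages.

```bash
python3 -m inch '[{"xyz":[1,0,0],"rot":[0,0.06,0]},{"xyz":[3,0,-0.3],"rot":[0,0.15,0]},{"xyz":[4.7,0,-0.6],"rot":[0,0.25,0]},{"xyz":[6.5,0,-1.1],"rot":[0,0.35,0]},{"xyz":[8.3,0,-1.9],"rot":[0,0.45,0]},{"xyz":[9.9,0,-2.8],"rot":[0,0.55,0]},{"xyz":[11.5,0,-3.9],"rot":[0,0.65,0]},{"xyz":[13,0,-5.1],"rot":[0,0.75,0]},{"xyz":[14.3,0,-6.5],"rot":[0,0.85,0]},{"xyz":[15.5,0,-8],"rot":[0,0.95,0]},{"xyz":[16,0,-8.7],"rot":[0,1.0,0]},{"xyz":[16,0,-8.7],"rot":[0,1.0,0]}]'
python3 - <<'E'
from h import *
np.set_printoptions(precision=3,suppress=True)
o=ctrl.get_obs();M=R.from_rotvec(o['orientation']).as_matrix();d=M[:,2]
print(M,o['ee_pos']-19*d,o['qpos'])
E
```

```text
t: 12.52
ee_pos: [614.4, 82.4, 219.9]
orientation: [-2.185, -2.125, -0.139]
ft_force: [-0.6, -0.5, -3.4]
width: 64.8
grasp_force: 29.8
[[ 0.028  1.     0.002]
 [ 0.991 -0.028  0.128]
 [ 0.128 -0.001 -0.992]] [614.34   79.937 238.785] [0.05  0.415 1.657 0.146 1.066 0.008]
```

```bash
python3 -m inch '[{"xyz":[1,0,3],"rot":[0,0.07,0]},{"xyz":[2,0,7],"rot":[0,0.15,0]},{"xyz":[3,0,11.5],"rot":[0,0.24,0]},{"xyz":[4.2,0,16],"rot":[0,0.34,0]},{"xyz":[5.3,0,20.5],"rot":[0,0.45,0]},{"xyz":[6.4,0,24.5],"rot":[0,0.55,0]},{"xyz":[7.3,0,28.5],"rot":[0,0.65,0]},{"xyz":[8.1,0,32.5],"rot":[0,0.75,0]},{"xyz":[8.8,0,36],"rot":[0,0.85,0]},{"xyz":[9.1,0,37.8],"rot":[0,0.9,0]},{"xyz":[9.1,0,37.8],"rot":[0,0.9,0]},{"xyz":[9.1,0,37.8],"rot":[0,0.9,0]}]'
python3 -m inch '[{"xyz":[0,0,0],"rot":[0,0,0]},{"xyz":[0,0,0],"rot":[0,0,0]},{"xyz":[0,0,0],"rot":[0,0,0]},{"xyz":[0,0,0],"rot":[0,0,0]},{"xyz":[0,0,0],"rot":[0,0,0]},{"xyz":[0,0,0],"rot":[0,0,0]}]'
python3 - <<'E'
from h import *
np.set_printoptions(precision=3,suppress=True)
o=ctrl.get_obs();M=R.from_rotvec(o['orientation']).as_matrix();d=M[:,2]
print(M,o['ee_pos']-19*d,o['qpos'])
s=ctrl.get_image("scene")[:,:,::-1];cv2.imwrite("pics/s3.png",cv2.resize(s[80:400,200:600],(750,600)))
E
```

```text
t: 13.52
ee_pos: [614.9, 97.8, 182.4]
orientation: [-1.623, -1.58, -0.909]
ft_force: [-0.5, 0.7, -3.2]
width: 64.4
grasp_force: 29.6
t: 14.02
ee_pos: [615.7, 97.1, 184.0]
orientation: [-1.622, -1.58, -0.915]
ft_force: [-0.1, -0.8, -2.6]
width: 64.3
grasp_force: 29.5
[[ 0.013  1.     0.023]
 [ 0.518 -0.027  0.855]
 [ 0.855  0.001 -0.518]] [615.304  80.802 193.869] [-0.288  0.681  1.704  1.013  1.344 -0.822]
```

View pics/s3.png

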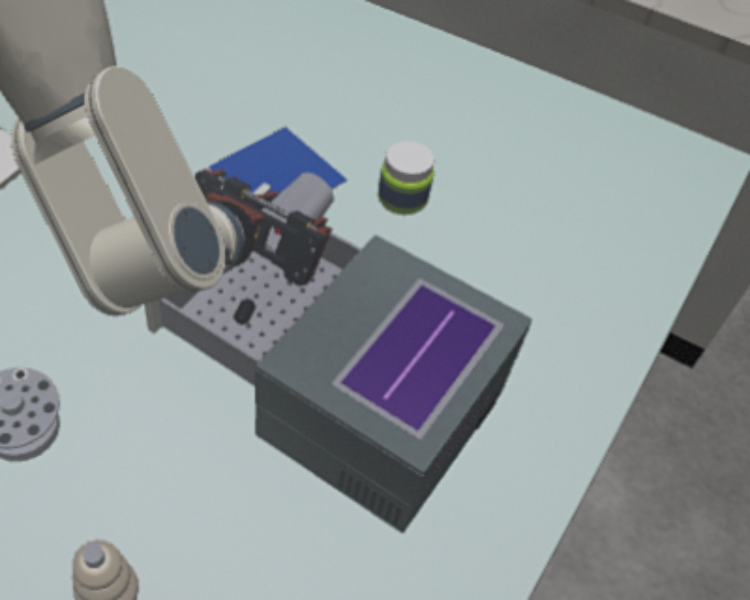

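One black grip is out at (245,311), and the wrist force suggests the others are still inside. I'll tip further.

```bash
python3 -m inch '[{"xyz":[3,0,-1],"rot":[0,0.06,0]},{"xyz":[6,0,-3],"rot":[0,0.14,0]},{"xyz":[9,0,-4],"rot":[0,0.22,0]},{"xyz":[12,0,-5],"rot":[0,0.28,0]},{"xyz":[15,0,-6],"rot":[0,0.3,0]},{"xyz":[15,0,-6],"rot":[0,0.3,0]},{"xyz":[15,0,-6],"rot":[0,0.3,0]},{"xyz":[15,0,-6],"rot":[0,0.3,0]},{"xyz":[15,0,-6],"rot":[0,0.3,0]},{"xyz":[15,0,-6],"rot":[0,0.3,0]}]'
python3 -m inch '[{"xyz":[0,0,0],"rot":[0,0,0]},{"xyz":[0,0,0],"rot":[0,0,0]},{"xyz":[0,0,0],"rot":[0,0,0]},{"xyz":[0,0,0],"rot":[0,0,0]},{"xyz":[0,0,0],"rot":[0,0,0]},{"xyz":[0,0,0],"rot":[0,0,0]}]'
```

```text
t: 14.9
ee_pos: [616.0, 99.7, 200.3]
orientation: [-1.409, -1.373, -1.102]
ft_force: [0.3, 0.0, -2.0]
width: 64.6
grasp_force: 29.6
t: 15.4
ee_pos: [615.8, 99.5, 199.5]
orientation: [-1.409, -1.371, -1.101]
ft_force: [0.0, 0.2, -1.6]
width: 64.6
grasp_force: 29.6
```

The wrist force of 1.6 N matches the empty cup. I'll raise and turn it back upright.

```bash
python3 -m inch '[{"xyz":[5,0,-1.5],"rot":[0,-0.05,0]},{"xyz":[15,0,-5],"rot":[0,-0.15,0]},{"xyz":[23.5,0,-8],"rot":[0,-0.27,0]},{"xyz":[31,0,-11],"rot":[0,-0.38,0]},{"xyz":[34.5,0,-13],"rot":[0,-0.5,0]},{"xyz":[33,0,-14],"rot":[0,-0.6,0]},{"xyz":[31.5,0,-15],"rot":[0,-0.7,0]},{"xyz":[30,0,-16.5],"rot":[0,-0.8,0]},{"xyz":[29,0,-18],"rot":[0,-0.9,0]},{"xyz":[27.7,0,-19.5],"rot":[0,-1.0,0]},{"xyz":[26.8,0,-21],"rot":[0,-1.1,0]}]'
python3 - <<'E'
from h import *
np.set_printoptions(precision=3,suppress=True)
o=ctrl.get_obs();M=R.from_rotvec(o['orientation']).as_matrix();d=M[:,2]
print(M,o['ee_pos']-19*d,o['ft_force'])
E
```

```text
t: 16.32
ee_pos: [615.4, 85.4, 231.5]
orientation: [-2.134, -2.076, -0.24]
ft_force: [-0.5, -0.2, -2.1]
width: 64.7
grasp_force: 29.7
[[ 0.027  1.     0.007]
 [ 0.975 -0.028  0.221]
 [ 0.221  0.001 -0.975]] [615.263  81.202 249.988] [-0.456 -0.156 -2.11 ]
```

```bash
python3 -m inch '[{"xyz":[-2,0,0],"rot":[0,-0.1,0]},{"xyz":[-3.8,0,-0.4],"rot":[0,-0.2,0]},{"xyz":[-5.6,0,-0.9],"rot":[0,-0.3,0]},{"xyz":[-7.4,0,-1.5],"rot":[0,-0.4,0]},{"xyz":[-9.1,0,-2.3],"rot":[0,-0.5,0]},{"xyz":[-10.7,0,-3.3],"rot":[0,-0.6,0]},{"xyz":[-12.2,0,-4.5],"rot":[0,-0.7,0]},{"xyz":[-13.6,0,-5.8],"rot":[0,-0.8,0]},{"xyz":[-14.9,0,-7.2],"rot":[0,-0.9,0]},{"xyz":[-16,0,-8.7],"rot":[0,-1.0,0]},{"xyz":[-17,0,-10.4],"rot":[0,-1.1,0]},{"xyz":[-17,0,-10.4],"rot":[0,-1.1,0]}]'
python3 - <<'E'
from h import *
np.set_printoptions(precision=3,suppress=True)
o=ctrl.get_obs();M=R.from_rotvec(o['orientation']).as_matrix();d=M[:,2]
print(M,o['ee_pos']-19*d,o['ft_force'])
print(to_tool(np.array([440,300,250])+19*d,o))
s=ctrl.get_image("scene")[:,:,::-1];cv2.imwrite("pics/s4.png",cv2.resize(s[80:400,200:600],(750,600)))
E
```

```text
t: 17.32
ee_pos: [613.4, 68.3, 234.0]
orientation: [1.723, 1.684, -0.814]
ft_force: [-0.7, 0.6, -1.9]
width: 64.5
grasp_force: 29.8
[[ 0.012  1.    -0.023]
 [ 0.639 -0.025 -0.769]
 [-0.769 -0.005 -0.639]] [613.848  82.866 246.166] [-0.72   0.556 -1.941]
[ 133.687 -179.253 -165.472]
```

View pics/s4.png

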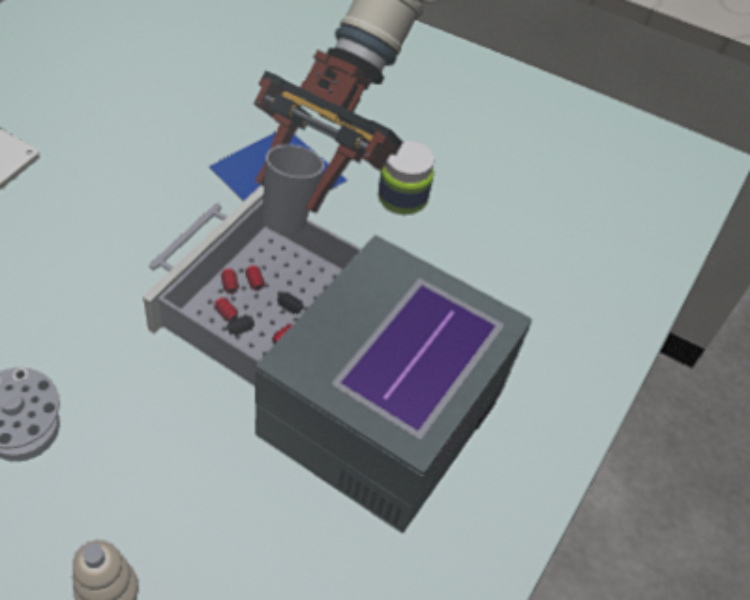

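All six grips (4 red, 2 black) lie in the tray and the cup is empty and upright. Returning it to the mat.

```bash
python3 -m inch '[{"xyz":[5,-6,-6],"rot":[0,0,0]},{"xyz":[16,-21,-19],"rot":[0,0,0]},{"xyz":[31,-41,-38],"rot":[0,0,0]},{"xyz":[46,-61,-57],"rot":[0,0,0]},{"xyz":[62,-82,-76],"rot":[0,0,0]},{"xyz":[77,-103,-95],"rot":[0,0,0]},{"xyz":[92,-124,-114],"rot":[0,0,0]},{"xyz":[107,-144,-132],"rot":[0,0,0]},{"xyz":[120,-161,-149],"rot":[0,0,0]},{"xyz":[129,-173,-160],"rot":[0,0,0]},{"xyz":[133,-179,-165],"rot":[0,0,0]},{"xyz":[133,-179,-165],"rot":[0,0,0]}]'
python3 -m inch '[{"xyz":[0,0,0],"rot":[0,0,0]},{"xyz":[0,0,0],"rot":[0,0,0]}]'
python3 - <<'E'
from h import *
np.set_printoptions(precision=3,suppress=True)
o=ctrl.get_obs();M=R.from_rotvec(o['orientation']).as_matrix();d=M[:,2]
T0=R.from_rotvec([1.728,1.682,-.804])
print(o['ee_pos']-19*d,(R.from_rotvec(o['orientation']).inv()*T0).as_rotvec())
# at grasp TCP z was 46.4
print(to_tool([440,289,52],o),to_tool([440,289,47],o))
m=ctrl.camera_model("wrist");im=ctrl.get_image("wrist");cv2.imwrite("pics/w4.png",im[:,:,::-1])
E
```

```text
t: 18.37
ee_pos: [441.0, 284.6, 241.9]
orientation: [1.73, 1.685, -0.803]
ft_force: [0.5, 0.1, -1.5]
width: 64.2
grasp_force: 29.8
t: 18.53
ee_pos: [442.3, 282.4, 241.4]
orientation: [1.73, 1.682, -0.806]
ft_force: [-0.4, -1.1, -2.6]
width: 64.4
grasp_force: 29.8
[442.674 296.985 253.645] [-0.002 -0.    -0.   ]
[149.218  -2.515 116.865] [153.047  -2.516 120.081]
```

View pics/w4.png

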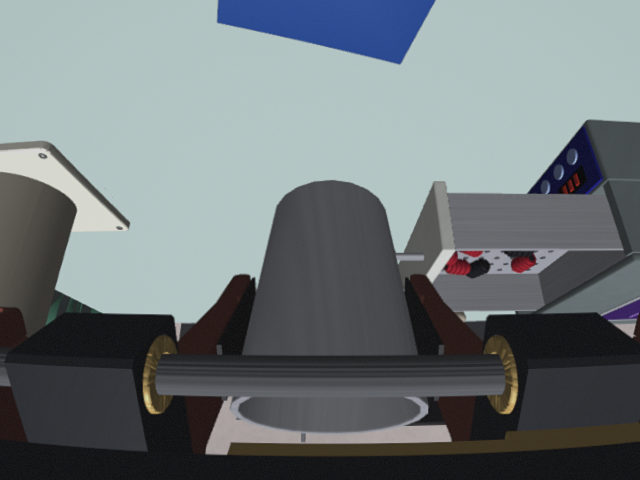

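The cup sits straight in the fingers, the grips show in the tray at right, and the mat is below at the top of the frame. Lowering.

```bash
python3 -m inch '[{"xyz":[6,0,5],"rot":[0,0,0]},{"xyz":[20,0,16],"rot":[0,0,0]},{"xyz":[39,0,31],"rot":[0,0,0]},{"xyz":[58,-1,46],"rot":[0,0,0]},{"xyz":[77,-1,60],"rot":[0,0,0]},{"xyz":[95,-2,75],"rot":[0,0,0]},{"xyz":[112,-2,88],"rot":[0,0,0]},{"xyz":[126,-2,99],"rot":[0,0,0]},{"xyz":[137,-2,107],"rot":[0,0,0]},{"xyz":[144,-2,113],"rot":[0,0,0]},{"xyz":[147,-2,115],"rot":[0,0,0]},{"xyz":[147,-2,115],"rot":[0,0,0]}]'
python3 -m inch '[{"xyz":[1,0,1],"rot":[0,0,0]},{"xyz":[2,0,1.6],"rot":[0,0,0]},{"xyz":[2,0,1.6],"rot":[0,0,0]}]'
```

```text
t: 19.58
ee_pos: [439.6, 289.4, 53.6]
orientation: [1.728, 1.682, -0.808]
ft_force: [-0.9, -0.3, -2.0]
width: 64.4
grasp_force: 29.8
t: 19.83
ee_pos: [440.1, 290.2, 52.6]
orientation: [1.729, 1.682, -0.805]
ft_force: [0.6, -0.4, -2.3]
width: 64.5
grasp_force: 29.8
```

```bash
python3 -m inch '[{"xyz":[0.8,0,0.6],"rot":[0,0,0]},{"xyz":[1.5,0,1.3],"rot":[0,0,0]},{"xyz":[2.3,0,1.9],"rot":[0,0,0]},{"xyz":[2.3,0,1.9],"rot":[0,0,0]}]'
python3 -m inch '[{"xyz":[0.8,0,0.6],"rot":[0,0,0]},{"xyz":[1.5,0,1.3],"rot":[0,0,0]},{"xyz":[1.5,0,1.3],"rot":[0,0,0]},{"xyz":[1.5,0,1.3],"rot":[0,0,0]}]'
```

```text
t: 20.17
ee_pos: [439.8, 289.8, 49.0]
orientation: [1.728, 1.682, -0.806]
ft_force: [0.0, -0.2, -0.8]
width: 64.7
grasp_force: 29.8
t: 20.5
ee_pos: [440.0, 289.3, 48.3]
orientation: [1.727, 1.68, -0.808]
ft_force: [0.0, -1.9, 6.7]
width: 64.2
grasp_force: 29.3
```

```bash
python3 -m inch '[{"xyz":[0,0,0],"rot":[0,0,0]},{"xyz":[0,0,0],"rot":[0,0,0]},{"xyz":[0,0,0],"rot":[0,0,0]},{"xyz":[0,0,0],"rot":[0,0,0]},{"xyz":[0,0,0],"rot":[0,0,0]},{"xyz":[0,0,0],"rot":[0,0,0]}]' 0
python3 -m inch '[{"xyz":[0,0,-8],"rot":[0,0,0]},{"xyz":[0,0,-25],"rot":[0,0,0]},{"xyz":[0,0,-50],"rot":[0,0,0]},{"xyz":[0,0,-75],"rot":[0,0,0]},{"xyz":[0,0,-105],"rot":[0,0,0]},{"xyz":[0,0,-135],"rot":[0,0,0]},{"xyz":[0,0,-165],"rot":[0,0,0]},{"xyz":[0,0,-195],"rot":[0,0,0]},{"xyz":[0,0,-210],"rot":[0,0,0]},{"xyz":[0,0,-210],"rot":[0,0,0]},{"xyz":[0,0,-210],"rot":[0,0,0]}]'
python3 - <<'E'
from h import *
np.set_printoptions(precision=1,suppress=True)
a=cv2.resize(ctrl.get_image("scene")[60:360,200:520,::-1],(400,375));b=ctrl.get_image("top")[40:400,90:540,::-1]
b=cv2.resize(b,(400,320));c=np.zeros((375,800,3),np.uint8);c[:,:400]=a;c[:320,400:]=b
cv2.imwrite("pics/f.png",c)
E
```

```text
t: 21.0
ee_pos: [439.8, 289.8, 46.9]
orientation: [1.728, 1.682, -0.806]
ft_force: [-0.7, -1.0, 0.5]
width: 88.0
grasp_force: 0.0
t: 21.92
ee_pos: [444.0, 451.2, 182.1]
orientation: [1.728, 1.683, -0.805]
ft_force: [-0.9, -1.1, 0.4]
width: 88.0
grasp_force: 0.0
```

View pics/f.png

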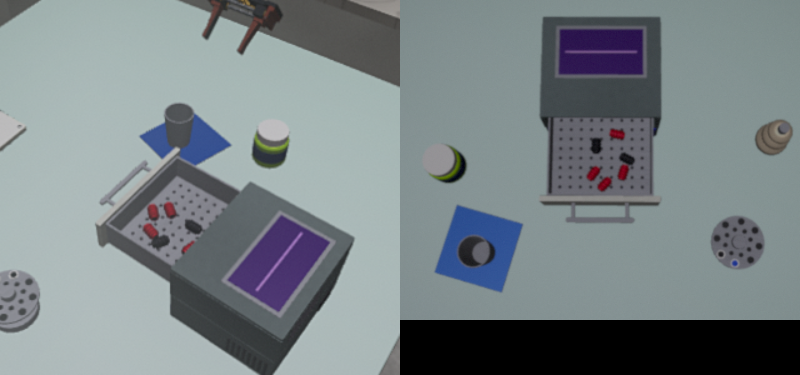

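The cup stands upright near the middle of the mat, six grips lie in the fully open tray, and the other items are undisturbed. Handing in.

```bash
python3 -c "
from workcell import ctrl
print(ctrl.close_job())"
```

```text
the job is handed in; nothing more can be done
None
```

The job is handed in at about 22 s on the robot's clock: the tray is out to its stop with all six grips in it, the empty cup stands upright on its blue mat, and the ink stand, jar and bottle look undisturbed in the last pictures; the hand-in returned no verdict.

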